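Hang the second arm of the hot-tool rest and lay the paddle on it

ROBOT

A 6-joint arm with a two-finger parallel gripper is mounted at the origin on the work surface; the furniture and walls round the work are solid. World frame = base frame: x ahead of the robot, y to its left, z up, the work surface at z = 0. Lengths are in m, angles in rad, forces in N, time in s.
With the tool pointing down it reaches from about 0.375 to 0.9 m from the base axis. Payload 3.1 kg.
Tool frame: the origin (TCP) lies on the centre line of the jaws, within the pads' length; the fingertips stand 11 mm ahead of it and the grasp point (between the pads) lies 8 mm behind it; x points along the fingers, y is the direction in which the jaws open and shut, and the axes are right-handed (so a half turn about x gives the same grasp; the last joint's range is limited). The gripper opens to 87 mm and grips with 3 to 60 N. Pads are 19 mm wide; open, the fingers measure 117 mm over their backs; the gripper's body (75 mm by 190 mm) begins 51 mm behind the grasp point.
Start: joints at [1.077, 0.527, 1.433, -0, 1.181, -0.178], TCP at [0.193, 0.594, 0.234] pointing down, gripper open.
Joint ranges: [-3.08, 3.08], [-0.75, 2.2], [0.22, 2.44], [-1.43, 4.57], [0, 2.65], [-2.85, 2.85]. Speed limits (rad/s): [2.79, 2.79, 3.14, 3.14, 3.14, 3.14].

INTERFACE

Orientations are given as a unit quaternion [x, y, z, w].
In Python, from rig import robot, camera, camera_info gives the robot as it stands.
- The arm moves only by the shell command python3 -m inch 'ROWS' [FORCE]. ROWS is JSON, a list that holds one entry, the list of rows, each a list of 5 numbers: the shift along the tool's x, y, z in cm, then the turn about the tool's x in rad, then the opening, from 0 (shut) to 1 (fully open). A call has 1 to 8 rows; each row shifts and turns the pose as measured when the row begins, along the tool's axes as they then stand; what a row does not reach is not made up. A row lasts 1/12 s, in which the tool goes at most 41.7 mm and 7.16 degrees, less where a joint would pass 70% of its speed; a pose out of reach is approached as far as the arm can. A call with a gripper value outside its range is refused whole. The fingers move at their own pace and stop on an object; FORCE is the grip in N (left out, the last holds). Time passes only in rows, so rows that do not move let the fingers close. It gives the time, the measured TCP pose, the force and the opening at its end, in the units of the state.
- robot.get_obs(): the state, without advancing time (a new reading comes with each control period).
- camera(name): name is "side" or "top" or "wrist"; returns the picture (420x560x3 uint8, red, green, blue); there is no depth.
- camera_info(name): a dict with "camera_matrix" (3x3 intrinsics, pixels), "rvec" (rotation vector, rad) and "tvec" (3), from world to camera coordinates, as OpenCV has them. Camera axes: x right, y down, z forward; pixel columns grow to the right and rows downward; lengths in m; the calibration is good to about 2 mm. A picture is of the moment at which its call begins: read the wrist's pose just before it. camera_info takes no time and is no camera call; for the wrist camera it gives the pose at the moment of the call.
- robot.hand_in(): hands the job in, once; it reports no verdict.
The state is a dict: "time": time; "q": joint angles; "joint_velocities": joint speeds; "joint_torque": joint torques, N m; "position": TCP position; "tool_rot": TCP orientation; "ft_force": force on the tool from outside, world axes, zero at the start; "moment": the same for the moment, N m; "grip_width": finger opening in m.
Only numpy, scipy, OpenCV 4.12 (cv2) and the standard library are available. Lean on these libraries where they do the work, as an engineer would, in place of code of your own. Each camera call takes 0.05 s, during which the arm holds its last target. There are 200 camera calls.

TASK

The hot-tool rest at the back has one arm on its right upright. Hang the matching long arm level with it on the bare left upright: feel for the slots without forcing, press the hook tabs in until the arm's back is flush, then push it down until it is home and the spring catch clicks out over it. Then lay the graphite paddle across both arms so that it rests on the two of them, and leave the short spare arm, the two jars and the graphite block where they are.

Things in the scene. Friction and masses are not known exactly. Their poses are not given: they have to be found in the camera images.
- rack: Hot-tool rest fixed to the bench: foot bar 90x236x12 mm, two slotted channel uprights 50 mm wide, 182 mm high. Origin on the bench, midway between them in the plane of their front faces; x points to the back, y left, z up. Right upright (y = -75 mm) carries an arm; the left is bare. Each has 4 slots on its centre line, 9 wide, 22 high, lower edges at z = 42, 76, 110, 144 mm, in 4 mm sheet, hollow behind.
- hang_place (a point): Nominal place of the long arm's origin when hung in the upper two slots: rack x = 0, y = +75, z = 100 mm. Axes as the rack's. The left upright is clamped by screws in long holes: it really stands anywhere up to 12 mm left or right of this in y (x and z are right). That shift is NOT measured: see it or feel for it. It does not move when pushed.
- catch (a joint): Brass spring catch on the left upright, 12 mm wide, rack z = 168 to 176 mm, just above a hung arm's top: 0 = sprung out 5 mm from the face, 0.005 m = pushed in flush. The arm's back pushes it in as the arm is pressed to the face (4 to 8 N); when the arm is fully down it springs out over the arm's top and locks it.
- rest_arm: Long steel rest arm, loose, standing on the bench; twin of the one hung on the right. 24 mm wide (y), 0.3 kg. Origin at the foot of its flat back face, mid-width; runs 165 mm to its -x. Rear block x = -50 to 0 mm, 66 mm high; then an arm with its top 22 mm above the underside and an upturned lip 54 mm high at the front end.
- grip_point (a point): Point in the long arm's rear block to grip across its 24 mm width: 28 mm in front of the back face, 40 mm above the underside, mid-width. Axes as the arm's.
- tab_middle (a point): Middle of the back face between the two hook tabs (30 mm up). Tabs stick out 11.5 mm to the arm's +x, 6 mm wide, ends square. Necks 8 mm high, undersides 10 and 44 mm above the arm's underside; 5.5 mm out a hook hangs 8 mm below each neck. Tabs pass the slots with the arm 8 to 14 mm above hung height (11 best); flush, it is then pushed down home, about 5 to 20 N.
- paddle: Graphite paddle lying flat, 240 mm long in x, 0.16 kg. Origin under its middle. Rounded handle 28 mm wide, 27 mm high, x = -120 to -25 mm; shaft 7 mm thick; flat head 50 mm wide, 9 mm thick, x = 50 to 120 mm.
- cradle (a point): Midway between the two arms when both hang, at the level of their top faces (rack z = 122 mm), 108 mm in front of the uprights. Axes as the rack's. The arms lie at y = -75 and about +75 mm from here, 24 mm wide, clear for 53 mm to the front and 58 mm to the back. The paddle's middle goes here, length along y, either way round: handle on one arm, head on the other.
- short_arm: Spare arm, same section and tabs but only 115 mm long; leave it alone. Origin at the foot of its back face.
- jar_a: Small lidded jar, 50 mm diameter, 49 mm high; leave alone. Origin under its centre.
- jar_b: Small lidded jar, 50 mm diameter, 49 mm high; leave alone. Origin under its centre.
- block: Graphite block 52 x 60 x 24 mm; leave alone. Origin under its centre.

How it is judged:
By the outcome, as a careful person would: the job done as asked, in the order asked, and still so for the second after the job is handed in, with the robot touching nothing.
It also fails if it takes over 72 s, if anything falls off the work surface, if the arm or the gripper's body presses on something with over 40 N, if the wrist force passes 120 N, or if a joint passes its speed limit or range.

## Working session

There is one attempt and no reset: what is moved stays moved. The work goes in short steps, Python scripts to look and compute and a shell command to move; the robot and the scene stay as the last step left them, time stands still between calls to the robot, and variables do not carry over. Pictures are saved under pics/ and viewed, about 8 in all and at most 12, crops included, and the job is handed in when it is done.

```bash
ls; mkdir -p pics; python3 - <<'E'
from rig import robot,camera,camera_info
import cv2,numpy as np
o=robot.get_obs()
for k,v in o.items(): print(k,np.round(v,4))
a=[]
for n in("side","top"):
    im=camera(n)[:,:,::-1]; cv2.imwrite(f"pics/{n}0.png",im)
    ci=camera_info(n); print(n,ci)
    R=cv2.Rodrigues(np.array(ci['rvec'],float))[0]; print("cam pos",-R.T@np.array(ci['tvec']).ravel())
E
```

```text
pics
time 0.0
q [ 1.0775  0.5284  1.4339  0.      1.1814 -0.1785]
joint_velocities [ 0.0011  0.0003 -0.0003  0.0005  0.0005 -0.0012]
joint_torque [ 9.00000e-04 -4.40055e+01 -1.76586e+01  6.33000e-02  5.83000e-02
 -1.00000e-04]
position [0.1932 0.5937 0.2326]
tool_rot [ 0.1101  0.6986 -0.1116  0.6981]
ft_force [-0.9275 -0.0189  0.8645]
moment [ 0.0378 -0.0089 -0.0688]
grip_width 0.0869
side {'camera_matrix': array([[422.54368362,   0.        , 283.47487569],
       [  0.        , 422.54368362, 204.85238685],
       [  0.        ,   0.        ,   1.        ]]), 'rvec': array([ 0.37837279, -2.64160195,  1.36221446]), 'tvec': array([0.53878121, 0.14528279, 0.84077474])}
cam pos [0.33512317 0.72903457 0.61196038]
top {'camera_matrix': array([[544.76965467,   0.        , 280.46552268],
       [  0.        , 544.76965467, 212.97520048],
       [  0.        ,   0.        ,   1.        ]]), 'rvec': array([ 2.15744193, -2.11693481,  0.1564285 ]), 'tvec': array([0.04501634, 0.54662862, 1.41531596])}
cam pos [0.32165041 0.0412096  1.48283222]
```

View pics/top0.png

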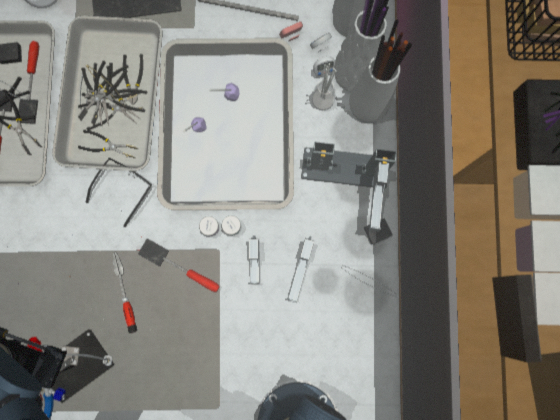

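View pics/side0.png

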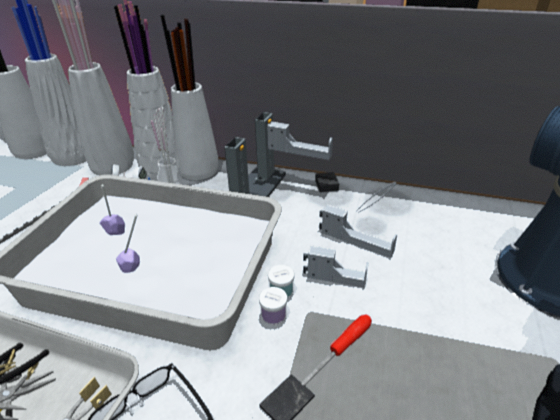

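The top view shows the rack at about (345,165), with the left upright at (320,155) and the right at (385,160) with its hung arm. The long arm is at (300,268), the short arm at (253,260), the paddle from (152,250) to (205,280), and the jars at (208/231,226). The block is at (378,232), close to the wall. The side view agrees. Next I'll enlarge.

```bash
cat > h.py <<'E'
import numpy as np,cv2
from rig import robot,camera,camera_info
from scipy.spatial.transform import Rotation as Ro
def proj(ci,P): return cv2.projectPoints(np.array(P,float).reshape(-1,1,3),ci['rvec'],ci['tvec'],ci['camera_matrix'],None)[0].reshape(-1,2)
def unproj(ci,uv,z):
    R=cv2.Rodrigues(np.array(ci['rvec'],float))[0]; c=-R.T@np.array(ci['tvec']).ravel()
    uv=np.array(uv,float).reshape(-1,2); d=np.c_[uv,np.ones(len(uv))]@np.linalg.inv(ci['camera_matrix']).T@R
    return c+d*((np.array(z)-c[2])/d[:,2])[:,None]
def crop(im,x0,y0,x1,y1,s): return cv2.resize(im[y0:y1,x0:x1],None,fx=s,fy=s,interpolation=cv2.INTER_CUBIC)
def grid(im,x0,y0,s,st=20):
    for x in range(-(-x0//st)*st,x0+im.shape[1]//s,st): cv2.putText(im,str(x),((x-x0)*s,10),0,.35,(0,0,255),1); cv2.line(im,((x-x0)*s,12),((x-x0)*s,18),(0,0,255),1)
    for y in range(-(-y0//st)*st,y0+im.shape[0]//s,st): cv2.putText(im,str(y),(0,(y-y0)*s+4),0,.35,(0,0,255),1); cv2.line(im,(24,(y-y0)*s),(30,(y-y0)*s),(0,0,255),1)
    return im
E
python3 - <<'E'
from h import *
im=cv2.imread("pics/top0.png"); a=grid(crop(im,225,135,400,310,4),225,135,4)
b=grid(crop(im,130,200,240,310,4),130,200,4,10)
cv2.imwrite("pics/topc.png",a[:600]);cv2.imwrite("pics/topp.png",b)
E
```

```text
(no output)
```

View pics/topc.png

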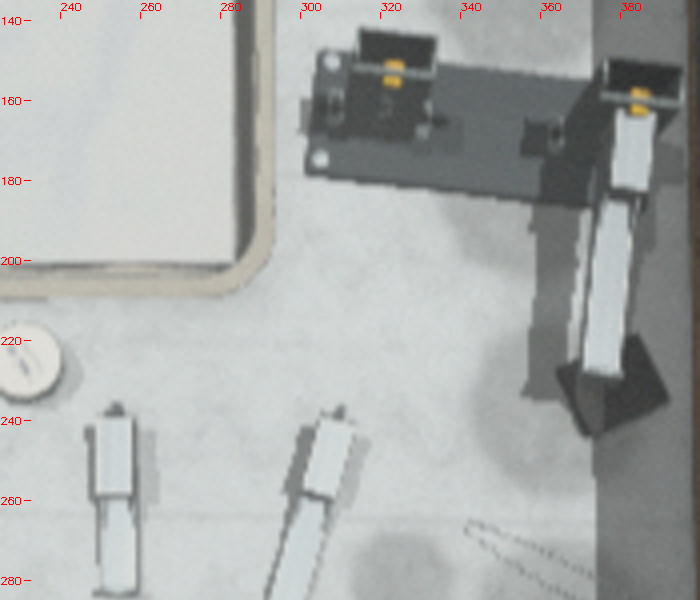

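```bash
python3 - <<'E'
from h import *
ci=camera_info("top"); f=lambda uv,z:np.round(unproj(ci,uv,z)*1000,1)[:,:2]
u=f([(313.9,151.6),(333.2,154.4),(375.8,158),(395.8,160.8)],.182);print("uprights",u.tolist())
m1=(u[0]+u[1])/2;m2=(u[2]+u[3])/2;d=m1-m2;print(m1,m2,"dist",np.hypot(*d),"yaw",np.degrees(np.arctan2(-d[0],d[1])))
b=f([(304,178),(371,186.5)],.012);d=b[0]-b[1];print("bar",b.tolist(),"yaw",np.degrees(np.arctan2(-d[0],d[1])))
r=f([(305,238.7),(314.2,240),(308.2,259.2),(300.5,257.5)],.066);print("arm",r.tolist())
bk=(r[0]+r[1])/2;fr=(r[2]+r[3])/2;d=bk-fr;print("back",bk,"len",np.hypot(*d),"yaw",np.degrees(np.arctan2(d[1],d[0])))
print("lip mid at bench-lvl",f([(289.5,299)],.054))
# right arm: block top, lip
print("rarm lip",f([(376,229)],.154), "block back/front",f([(383.8,162.5),(382.6,182.5)],.166).tolist())
print("paddle ends",f([(140,246),(217,288)],.01).tolist())
o=robot.get_obs();R=Ro.from_quat(o['tool_rot']).as_matrix();print(R.round(3))
E
```

```text
uprights [[678.2, -25.2], [671.9, -72.7], [664.7, -177.1], [658.5, -226.0]]
[675.05 -48.95] [ 661.6  -201.55] dist 153.19158756276406 yaw -5.03697215171084
bar [[649.3, -7.4], [628.7, -191.8]] yaw -6.374292312954223
arm [[475.2, -10.3], [472.2, -34.3], [421.9, -19.2], [425.9, 0.8]]
back [473.7 -22.3] len 51.4941744277933 yaw -14.737899519348412
lip mid at bench-lvl [[318.8  27.5]]
rarm lip [[ 492.8 -181. ]] block back/front [[657.8, -199.5], [607.1, -196.1]]
paddle ends [[453.0, 435.3], [344.1, 221.8]]
[[-0.001  0.31   0.951]
 [-0.002  0.951 -0.31 ]
 [-1.    -0.002 -0.   ]]
```

View pics/topp.png

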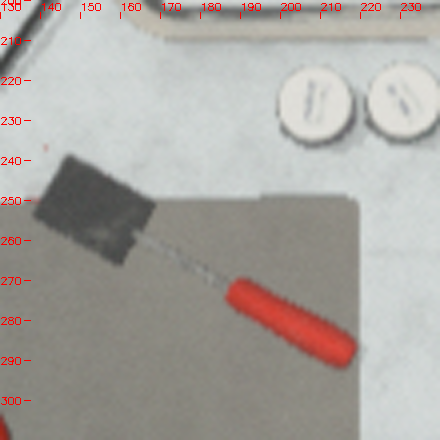

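The paddle crop shows the head at (150,252) and the handle from (188,272) to (217,288), and it is clear of its neighbours. The arm's yaw is about −17.8° with its length checking at 163 of 165 mm. The rack's yaw is about −6.3°. I'll move above the long arm at the current height.

```bash
python3 -m inch '[[[0,-3.1,2.7,0,1],[0,-3.1,2.7,0,1],[0,-3.1,2.7,0,1],[0,-3.1,2.7,0,1],[0,-3.1,2.7,0,1],[0,-3.1,2.7,0,1],[0,-3.1,2.7,0,1],[0,-3.1,2.7,0,1]]]' 30
python3 -m inch '[[[0,-3.1,2.7,0,1],[0,-3.1,2.7,0,1],[0,-3.1,2.7,0,1],[0,-3.1,2.7,0,1],[0,-3.1,2.7,0,1],[0,-3.1,2.7,0,1],[0,-3.1,2.7,0,1],[0,0,0,0,1]]]'
```

```text
time: 0.77
position: [0.321, 0.2912, 0.2285]
tool_rot: [0.106, 0.7, -0.105, 0.698]
ft_force: [0.8, 0.7, 0.1]
grip_width: 0.0869
time: 1.43
position: [0.4399, 0.0162, 0.2277]
tool_rot: [0.107, 0.698, -0.108, 0.7]
ft_force: [1.0, 0.4, -0.3]
grip_width: 0.0869
```

```bash
python3 - <<'E'
from h import *
ci=camera_info("wrist"); im=camera("wrist")[:,:,::-1].copy(); cv2.imwrite("pics/w1.png",im)
np.savez("w1.npz",**{k:np.array(v) for k,v in ci.items()})
y=np.radians(-17.8);R=np.array([[np.cos(y),-np.sin(y),0],[np.sin(y),np.cos(y),0],[0,0,1]])
P=np.array([[0,12,66],[0,-12,66],[-50,-12,66],[-50,12,66],[-165,0,54],[-28,0,66]])/1000@R.T+[.4737,-.0223,0]
for p in proj(ci,P): print(p.round()); cv2.circle(im,tuple(int(v) for v in p),3,(0,0,255),-1)
cv2.imwrite("pics/w1m.png",im)
E
```

```text
[268. 244.]
[243. 244.]
[241. 193.]
[267. 193.]
[253.  58.]
[255. 216.]
```

View pics/w1m.png

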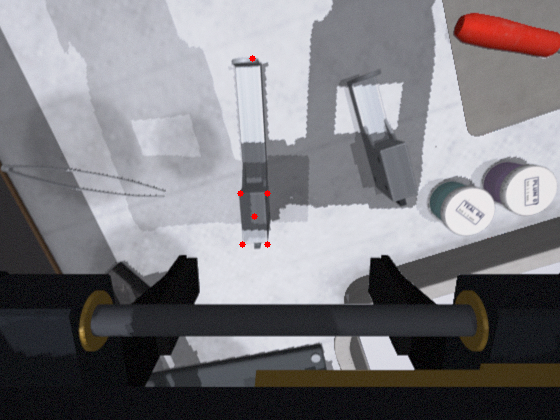

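The wrist view matches the model points: block at (241–268, 193–244), lip at (250,62), and the short arm well to the right. Descending.

```bash
python3 -m inch '[[[0,-2.65,1.57,0,1],[3.5,0,0,0,1],[3.5,0,0,0,1],[3.5,0,0,0,1],[3.5,0,0,0,1],[0,0,0,0,1]]]'; python3 - <<'E'
from h import *
o=robot.get_obs();R=Ro.from_quat(o['tool_rot']).as_matrix();print(R.round(3))
t=np.array([.447,-.0137,.032]);print("to go cm (tool)",(R.T@(t-o['position'])*100).round(2))
E
```

```text
time: 1.98
position: [0.4454, -0.0088, 0.0839]
tool_rot: [0.109, 0.698, -0.107, 0.7]
ft_force: [-1.0, -0.5, 0.4]
grip_width: 0.0867
[[ 0.003  0.301  0.954]
 [ 0.002  0.954 -0.301]
 [-1.     0.003  0.002]]
to go cm (tool) [ 5.19 -0.44  0.29]
```

```bash
python3 -m inch '[[[1.7,-0.4,0.3,0,1],[1.7,0,0,0,1],[1.5,0,0,0,1],[0.3,0,0,0,1],[0,0,0,0,0],[0,0,0,0,0],[0,0,0,0,0],[0,0,0,0,0]]]' 45; python3 -m inch '[[[0,0,0,0,0],[0,0,0,0,0]]]'
```

```text
time: 2.65
position: [0.4467, -0.0067, 0.0374]
tool_rot: [0.106, 0.698, -0.103, 0.7]
ft_force: [0.3, -1.2, 0.0]
grip_width: 0.0679
time: 2.82
position: [0.4477, -0.0067, 0.0394]
tool_rot: [0.106, 0.697, -0.103, 0.702]
ft_force: [-0.1, -0.1, 0.5]
grip_width: 0.0549
```

The fingers haven't reached the arm yet, and the tool drifted about 7 mm up and 7 mm to the left. I'll correct that before they close.

```bash
python3 -m inch '[[[0.7,-0.65,0.1,0.015,0.6],[0,0,0,0,0.6]]]'; python3 - <<'E'
from h import *
o=robot.get_obs();R=Ro.from_quat(o['tool_rot']).as_matrix();print(np.degrees(np.arctan2(R[1,2],R[0,2])))
t=np.array([.447,-.0137,.032]);print("to go cm (tool)",(R.T@(t-o['position'])*100).round(2))
E
```

```text
time: 2.98
position: [0.4477, -0.0138, 0.033]
tool_rot: [0.111, 0.695, -0.109, 0.702]
ft_force: [0.2, -1.0, -0.7]
grip_width: 0.0524
-17.873083033264177
to go cm (tool) [ 0.1  -0.01 -0.07]
```

```bash
python3 -m inch '[[[0.1,0,0,0,0],[0,0,0,0,0],[0,0,0,0,0],[0,0,0,0,0],[0,0,0,0,0],[0,0,0,0,0]]]' 45; python3 -m inch '[[[0,0,0,0,0],[0,0,0,0,0],[0,0,0,0,0]]]'
```

```text
time: 3.48
position: [0.4471, -0.0149, 0.031]
tool_rot: [0.112, 0.696, -0.11, 0.701]
ft_force: [-0.4, -1.5, 1.5]
grip_width: 0.0242
time: 3.73
position: [0.4471, -0.0148, 0.031]
tool_rot: [0.112, 0.696, -0.11, 0.701]
ft_force: [-0.1, -0.9, 0.8]
grip_width: 0.0235
```

Gripped at 23.5–24 mm. I'll lift and turn to the rack's yaw.

```bash
cat > go.py <<'E'
import sys
from h import *
o=robot.get_obs();R=Ro.from_quat(o['tool_rot']).as_matrix();t=np.array([float(v) for v in sys.argv[1:4]])/1000
print("pos",(o['position']*1000).round(1) if hasattr(o['position'],'round') else np.round(np.array(o['position'])*1000,1),"yaw",np.degrees(np.arctan2(R[1,2],R[0,2])).round(2),"tilt",R[2,1:].round(4),"F",np.round(o['ft_force'],1),"M",np.round(o['moment'],2),"w",round(float(o['grip_width']),4),"q6",np.round(o['q'][5],2))
print("to go cm (tool)",(R.T@(t-np.array(o['position']))*100).round(2))
E
python3 -m inch '[[[-2.9,0,0,0,0],[-2.9,0,0,-0.05,0],[-2.9,0,0,-0.05,0],[-2.9,0,0,-0.05,0],[-1,0,0,-0.05,0],[0,0,0,0,0],[0,0,0,0,0]]]'; python3 go.py 606.4 -41.9 142
```

```text
time: 4.32
position: [0.4436, -0.0136, 0.1578]
tool_rot: [0.04, 0.707, -0.035, 0.705]
ft_force: [0.0, 0.5, -2.0]
grip_width: 0.0241
pos [443.6 -13.6 157.8] yaw -6.08 tilt [ 0.0057 -0.0034] F [ 0.   0.5 -2. ] M [ 0.01 -0.03  0.03] w 0.0241 q6 -1.76
to go cm (tool) [ 1.52 -1.1  16.5 ]
```

```bash
python3 -m inch '[[[0.2,-0.2,3.3,0,0],[0.3,-0.2,3.3,0,0],[0.3,-0.2,3.3,0,0],[0.3,-0.2,3.3,0,0],[0.3,-0.2,2.5,0,0],[0,0,0,0,0],[0,0,0,0,0]]]'; python3 go.py 606.4 -41.9 142; python3 - <<'E'
from h import *
ims=[]
for n in("top","side"):
    ci=camera_info(n); im=camera(n)[:,:,::-1].copy(); cv2.imwrite(f"pics/{n}2.png",im)
im=cv2.imread("pics/side2.png"); a=grid(crop(im,200,90,360,230,4),200,90,4)
cv2.imwrite("pics/side2c.png",a)
E
```

```text
time: 4.9
position: [0.5933, -0.0374, 0.1269]
tool_rot: [0.045, 0.716, -0.036, 0.695]
ft_force: [-0.3, -0.2, -3.4]
grip_width: 0.0245
pos [593.3 -37.4 126.9] yaw -6.57 tilt [ 0.0106 -0.0299] F [-0.3 -0.2 -3.4] M [ 0.02 -0.1   0.02] w 0.0245 q6 -1.71
to go cm (tool) [-1.55 -0.28  1.31]
```

View pics/side2c.png

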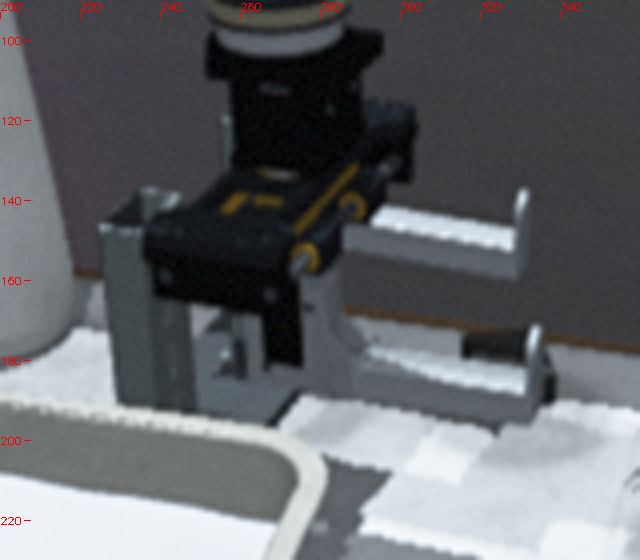

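The side view shows the held arm in front of the left upright, close to the slots. The tool has picked up about 1.7° of pitch. I'll see whether that is lag or permanent.

```bash
python3 -m inch '[[[-0.8,-0.1,0,0,0],[0,0,0,0,0]]]'; python3 go.py 606.4 -41.9 142;  python3 -m inch '[[[-0.4,0,-3.5,0,0],[0,0,-3.5,0,0],[0,0,0,0,0]]]'; python3 go.py 606.4 -41.9 142
```

```text
time: 5.17
position: [0.5893, -0.0376, 0.1342]
tool_rot: [0.045, 0.718, -0.036, 0.693]
ft_force: [0.2, -1.1, -2.4]
grip_width: 0.0242
pos [589.3 -37.6 134.2] yaw -6.58 tilt [ 0.0114 -0.0362] F [ 0.2 -1.1 -2.4] M [ 0.03 -0.16  0.02] w 0.0242 q6 -1.72
to go cm (tool) [-0.84 -0.22  1.72]
time: 5.42
position: [0.5155, -0.0287, 0.1407]
tool_rot: [0.046, 0.719, -0.036, 0.693]
ft_force: [-2.8, 0.8, -3.8]
grip_width: 0.0241
pos [515.5 -28.7 140.7] yaw -6.61 tilt [ 0.0118 -0.0379] F [-2.8  0.8 -3.8] M [ 0.06 -0.01  0.02] w 0.0241 q6 -1.74
to go cm (tool) [-0.48 -0.26  9.17]
```

```bash
python3 -m inch '[[[0,0,0,0,0],[0,0,0,0,0],[0,0,0,0,0],[0,0,0,0,0]]]'; python3 go.py 606.4 -41.9 142;  python3 -m inch '[[[0,0,-1.7,0,0],[0,0,-1.7,0,0],[0,0,-1.7,0,0],[0,0,-1.7,0,0],[0,0,0,0,0]]]'; python3 go.py 606.4 -41.9 142
```

```text
time: 5.75
position: [0.5133, -0.0282, 0.1431]
tool_rot: [0.046, 0.718, -0.036, 0.693]
ft_force: [-0.2, 0.1, -2.4]
grip_width: 0.0245
pos [513.3 -28.2 143.1] yaw -6.65 tilt [ 0.0116 -0.0361] F [-0.2  0.1 -2.4] M [-0.03 -0.16  0.04] w 0.0245 q6 -1.74
to go cm (tool) [-0.23 -0.29  9.4 ]
time: 6.17
position: [0.4507, -0.0218, 0.146]
tool_rot: [0.045, 0.715, -0.037, 0.697]
ft_force: [-0.8, -0.7, -2.9]
grip_width: 0.0237
pos [450.7 -21.8 146. ] yaw -6.63 tilt [ 0.01   -0.0259] F [-0.8 -0.7 -2.9] M [ 0.   -0.04 -0.  ] w 0.0237 q6 -1.76
to go cm (tool) [-0.   -0.19 15.7 ]
```

```bash
python3 -m inch '[[[0,0,-1,0,0],[0,0,-1,0,0],[0,0,-1,0,0],[0,0,-1,0,0],[0,0,0,0,0]]]'; python3 go.py 606.4 -41.9 142;  python3 -m inch '[[[0,0,1,0,0],[0,0,1,0,0],[0,0,1,0,0],[0,0,1,0,0],[0,0,1,0,0],[0,0,1,0,0],[0,0,1,0,0],[0,0,1,0,0]]]'; python3 go.py 606.4 -41.9 142
```

```text
time: 6.58
position: [0.4154, -0.0188, 0.1477]
tool_rot: [0.044, 0.711, -0.038, 0.7]
ft_force: [-0.5, 0.1, -3.7]
grip_width: 0.0241
pos [415.4 -18.8 147.7] yaw -6.66 tilt [ 0.0084 -0.016 ] F [-0.5  0.1 -3.7] M [-0.01 -0.02 -0.  ] w 0.0241 q6 -1.78
to go cm (tool) [ 0.26 -0.08 19.25]
time: 7.25
position: [0.5095, -0.0308, 0.1472]
tool_rot: [0.044, 0.707, -0.039, 0.704]
ft_force: [-0.2, -0.7, -2.6]
grip_width: 0.0242
pos [509.5 -30.8 147.2] yaw -6.72 tilt [ 0.0069 -0.0044] F [-0.2 -0.7 -2.6] M [ 0.   -0.13  0.02] w 0.0242 q6 -1.74
to go cm (tool) [0.48 0.03 9.76]
```

Slow moves bring the pitch back (now −0.25°). I'll continue slowly.

```bash
python3 -m inch '[[[0.05,0,1,0,0],[0.05,0,1,0,0],[0.05,0,1,0,0],[0.05,0,1,0,0],[0.05,0,1,0,0],[0.05,0,1,0,0],[0,0,1,-0.005,0],[0,0,1,-0.005,0]]]'; python3 -m inch '[[[0,0,0,0,0]]]';  python3 go.py 606.4 -41.9 142; python3 - <<'E'
from h import *
ci=camera_info("top"); im=cv2.imread("pics/top2.png"); a=grid(crop(im,280,120,420,260,4),280,120,4)
cv2.imwrite("pics/top2c.png",a)
E
```

```text
time: 7.92
position: [0.61, -0.043, 0.1429]
tool_rot: [0.039, 0.702, -0.036, 0.71]
ft_force: [0.3, 0.8, -3.4]
grip_width: 0.0245
time: 8.0
position: [0.6144, -0.0439, 0.1429]
tool_rot: [0.039, 0.7, -0.036, 0.712]
ft_force: [1.7, 0.2, -3.4]
grip_width: 0.0241
pos [614.4 -43.9 142.9] yaw -6.11 tilt [0.0046 0.0164] F [ 1.7  0.2 -3.4] M [-0.02 -0.16  0.  ] w 0.0241 q6 -1.72
to go cm (tool) [ 0.08  0.11 -0.81]
```

```bash
python3 -m inch '[[[0,0.05,-3.5,0,0],[0,0.05,-3.5,0,0],[0,0,0,0,0],[0,0,3.2,0,0],[0,0,3.2,0,0],[0,0,0,0,0],[0,0,0,0,0]]]';  python3 go.py 606.4 -41.9 142
```

```text
time: 8.58
position: [0.6089, -0.0413, 0.139]
tool_rot: [0.04, 0.702, -0.036, 0.71]
ft_force: [-1.3, -0.3, -3.5]
grip_width: 0.0244
pos [608.9 -41.3 139. ] yaw -6.14 tilt [0.0058 0.0108] F [-1.3 -0.3 -3.5] M [ 0.01 -0.06 -0.04] w 0.0244 q6 -1.72
to go cm (tool) [-0.31 -0.09 -0.24]
```

View pics/top2c.png

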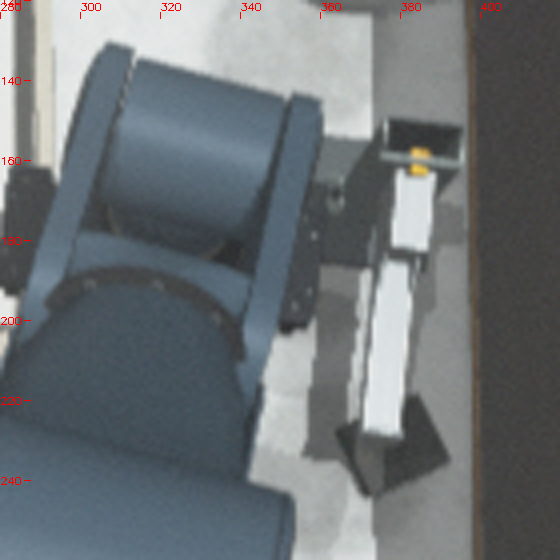

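The arm hides the left upright from the top, and the right arm and block are undisturbed. Now I'll approach and feel for the slot.

```bash
python3 -m inch '[[[-0.3,-0.08,0.8,0,0],[0,0,0.8,0,0],[0,0,0.3,0,0],[0,0,0,0,0]]]';  python3 go.py 634.7 -44.9 142; python3 -m inch '[[[0,0,0.3,0,0],[0,0,0.3,0,0],[0,0,0,0,0]]]';  python3 go.py 646.2 -46.2 142
```

```text
time: 8.92
position: [0.6286, -0.0439, 0.141]
tool_rot: [0.04, 0.703, -0.036, 0.709]
ft_force: [0.4, 0.3, -3.4]
grip_width: 0.0239
pos [628.6 -43.9 141. ] yaw -6.14 tilt [0.0061 0.0091] F [ 0.4  0.3 -3.4] M [ 0.03 -0.09 -0.05] w 0.0239 q6 -1.72
to go cm (tool) [-0.1  -0.04  0.62]
time: 9.17
position: [0.6338, -0.0442, 0.1403]
tool_rot: [0.04, 0.704, -0.036, 0.709]
ft_force: [1.3, -0.0, -3.0]
grip_width: 0.0239
pos [633.8 -44.2 140.3] yaw -6.15 tilt [0.0065 0.0066] F [ 1.3 -0.  -3. ] M [-0.   -0.08 -0.03] w 0.0239 q6 -1.72
to go cm (tool) [-0.16 -0.06  1.26]
```

```bash
python3 -m inch '[[[-0.15,-0.05,0.2,0,0],[0,0,0.2,0,0]]]';  python3 go.py 646.2 -46.2 142; python3 -m inch '[[[0,0,0.2,0,0],[0,0,0.2,0,0]]]';  python3 go.py 646.2 -46.2 142
```

```text
time: 9.33
position: [0.6363, -0.0449, 0.1417]
tool_rot: [0.04, 0.705, -0.036, 0.707]
ft_force: [-2.9, -1.0, -2.2]
grip_width: 0.0244
pos [636.3 -44.9 141.7] yaw -6.13 tilt [0.0066 0.0031] F [-2.9 -1.  -2.2] M [-0.04  0.32 -0.03] w 0.0244 q6 -1.72
to go cm (tool) [-0.03 -0.03  1.  ]
time: 9.5
position: [0.6363, -0.0448, 0.1415]
tool_rot: [0.04, 0.708, -0.035, 0.704]
ft_force: [-5.3, 0.4, 0.5]
grip_width: 0.024
pos [636.3 -44.8 141.5] yaw -6.09 tilt [ 0.0067 -0.0068] F [-5.3  0.4  0.5] M [-0.    0.57  0.02] w 0.024 q6 -1.72
to go cm (tool) [-0.06 -0.03  1.  ]
```

Contact is 1.6 mm from where the tab ends should meet the face, so the tabs are on the sheet. I'll search sideways with light pressure.

```bash
python3 -m inch '[[[-0.05,0,-0.3,0,0],[0,0.2,0,0,0],[0,0,0.2,0,0],[0,0,0.2,0,0],[0,0,0.1,0,0]]]';  python3 go.py 646.2 -46.2 142; python3 -m inch '[[[0,0,-0.3,0,0],[0,-0.4,0,0,0],[0,0,0.2,0,0],[0,0,0.2,0,0],[0,0,0.1,0,0]]]';  python3 go.py 646.2 -46.2 142
```

```text
time: 9.92
position: [0.6362, -0.0427, 0.1421]
tool_rot: [0.04, 0.71, -0.035, 0.702]
ft_force: [-3.8, -1.2, 0.2]
grip_width: 0.0244
pos [636.2 -42.7 142.1] yaw -6.09 tilt [ 0.0065 -0.0123] F [-3.8 -1.2  0.2] M [-0.03  0.39  0.  ] w 0.0244 q6 -1.71
to go cm (tool) [-0.   -0.25  1.03]
time: 10.33
position: [0.6409, -0.0477, 0.1423]
tool_rot: [0.04, 0.708, -0.035, 0.704]
ft_force: [1.0, -0.0, -2.6]
grip_width: 0.0241
pos [640.9 -47.7 142.3] yaw -6.11 tilt [ 0.0064 -0.0052] F [ 1.  -0.  -2.6] M [-0.02 -0.13  0.  ] w 0.0241 q6 -1.72
to go cm (tool) [0.03 0.2  0.51]
```

At −2.5 mm the tabs entered with no force. I'll press on toward flush.

```bash
python3 -m inch '[[[0,0,0.25,0,0],[0,0,0.25,0,0]]]';  python3 go.py 647.7 -48.4 142; python3 -m inch '[[[0,0,0.25,0,0],[0,0,0.25,0,0]]]';  python3 go.py 647.7 -48.4 142
```

```text
time: 10.5
position: [0.644, -0.0479, 0.1421]
tool_rot: [0.04, 0.71, -0.035, 0.702]
ft_force: [-6.2, 0.2, 0.2]
grip_width: 0.024
pos [644.  -47.9 142.1] yaw -6.1 tilt [ 0.0068 -0.0112] F [-6.2  0.2  0.2] M [-0.01  0.6  -0.05] w 0.024 q6 -1.72
to go cm (tool) [ 0.   -0.01  0.37]
time: 10.67
position: [0.645, -0.048, 0.1416]
tool_rot: [0.04, 0.714, -0.035, 0.698]
ft_force: [-6.7, 0.5, 1.3]
grip_width: 0.024
pos [645.  -48.  141.6] yaw -6.08 tilt [ 0.0068 -0.022 ] F [-6.7  0.5  1.3] M [-0.03  0.71  0.01] w 0.024 q6 -1.72
to go cm (tool) [-0.04 -0.01  0.27]
```

```bash
python3 -m inch '[[[-0.03,0,0.6,0,0]]]';  python3 go.py 647.7 -48.4 142; python3 -m inch '[[[0,0,0.6,0,0]]]';  python3 go.py 647.7 -48.4 142
```

```text
time: 10.75
position: [0.6469, -0.0474, 0.1413]
tool_rot: [0.041, 0.717, -0.034, 0.695]
ft_force: [-15.3, 4.3, 7.6]
grip_width: 0.0238
pos [646.9 -47.4 141.3] yaw -6.06 tilt [ 0.0084 -0.0323] F [-15.3   4.3   7.6] M [ 0.48  1.89 -0.07] w 0.0238 q6 -1.71
to go cm (tool) [-0.08 -0.09  0.09]
time: 10.83
position: [0.6465, -0.0471, 0.1409]
tool_rot: [0.041, 0.723, -0.033, 0.689]
ft_force: [-19.8, -0.8, 10.3]
grip_width: 0.0236
pos [646.5 -47.1 140.9] yaw -6.0 tilt [ 0.0085 -0.0487] F [-19.8  -0.8  10.3] M [-0.12  2.31 -0.04] w 0.0236 q6 -1.71
to go cm (tool) [-0.11 -0.12  0.13]
```

It is near flush at x=646.9, but the tool has pitched 2.8° under load. I need to know whether the arm itself pitched, so I'll overlay the level and pitched models on the side view.

```bash
python3 - <<'E'
from h import *
ci=camera_info("side"); o=robot.get_obs(); im=camera("side")[:,:,::-1].copy(); cv2.imwrite("pics/side3.png",im)
x0,y0,s=220,110,6; a=crop(im,x0,y0,350,205,s); grid(a,x0,y0,s,10)
p=np.array(o['position']); yaw=np.radians(-6.1)
for tilt,c in((0,(0,255,0)),(.049,(0,0,255))):
    R=Ro.from_euler('ZY',[yaw,tilt]).as_matrix()
    P=np.array([[-165,12,54],[-165,12,0],[0,12,0],[0,12,66],[-50,12,66]])/1000-[-.028,0,.031]
    q=proj(ci,P@R.T+p); cv2.polylines(a,[((q-[x0,y0]+.5)*s).astype(int)],False,c,1)
cv2.imwrite("pics/side3c.png",a[:, :780])
E
```

```text
(no output)
```

View pics/side3c.png

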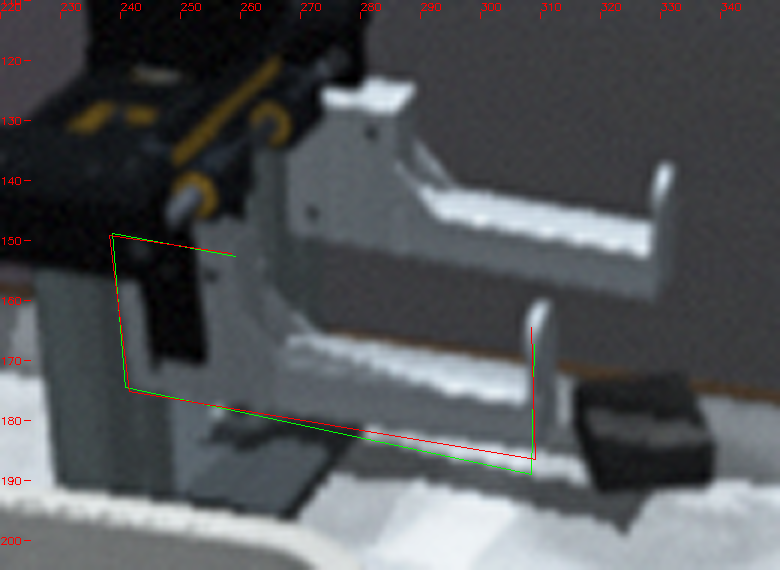

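```bash
python3 - <<'E'
from h import *
g=cv2.cvtColor(cv2.imread("pics/side3.png"),cv2.COLOR_BGR2GRAY).astype(int)
for c in range(272,307,4): print(c,g[158:194,c].tolist())
ci=camera_info("side"); p=np.array(robot.get_obs()['position'])
for tilt in (0,.049,.1):
    R=Ro.from_euler('ZY',[np.radians(-6.1),tilt]).as_matrix()
    P=np.array([[-70,12,22],[-160,12,22],[-70,12,0],[-160,12,0],[-165,12,54]])/1000-[-.028,0,.031]
    print(tilt,proj(ci,P@R.T+p).round(1).tolist())
E
```

```text
272 [56, 55, 58, 55, 55, 58, 80, 122, 161, 158, 123, 112, 114, 107, 101, 95, 95, 94, 95, 98, 94, 70, 44, 30, 29, 39, 70, 81, 83, 74, 61, 44, 45, 76, 108, 153]
276 [61, 60, 61, 60, 61, 57, 54, 80, 143, 178, 180, 144, 120, 121, 113, 96, 95, 96, 96, 98, 99, 93, 70, 43, 27, 34, 31, 36, 50, 61, 92, 155, 180, 181, 181, 183]
280 [60, 61, 60, 61, 61, 59, 56, 61, 95, 156, 183, 181, 146, 116, 114, 107, 96, 93, 93, 97, 97, 96, 87, 89, 99, 93, 80, 75, 77, 73, 68, 88, 147, 177, 183, 185]
284 [61, 62, 63, 62, 60, 59, 60, 56, 80, 133, 171, 184, 197, 172, 133, 107, 97, 92, 94, 95, 96, 96, 90, 111, 150, 131, 82, 73, 74, 70, 72, 91, 149, 180, 184, 182]
288 [61, 60, 62, 61, 58, 60, 62, 59, 55, 80, 146, 177, 185, 201, 197, 160, 114, 95, 95, 93, 98, 96, 94, 110, 165, 183, 135, 85, 75, 74, 70, 90, 159, 197, 207, 206]
292 [59, 59, 61, 62, 61, 59, 57, 62, 58, 65, 102, 155, 183, 205, 215, 208, 165, 110, 93, 92, 98, 98, 93, 89, 111, 170, 191, 141, 84, 69, 72, 70, 112, 183, 215, 220]
296 [61, 60, 63, 60, 61, 61, 58, 61, 59, 55, 75, 143, 175, 188, 204, 221, 233, 185, 110, 88, 92, 95, 95, 92, 104, 160, 208, 216, 165, 102, 83, 81, 88, 130, 206, 232]
300 [58, 60, 59, 58, 59, 60, 58, 60, 58, 59, 60, 94, 158, 182, 190, 207, 223, 215, 166, 103, 92, 95, 95, 95, 89, 118, 189, 217, 177, 117, 93, 89, 91, 98, 157, 220]
304 [60, 60, 62, 59, 58, 59, 57, 61, 58, 56, 54, 70, 126, 170, 184, 197, 213, 222, 180, 113, 88, 93, 96, 96, 96, 91, 128, 195, 215, 179, 118, 89, 84, 87, 114, 194]
0 [[267.9, 171.6], [306.1, 179.5], [268.2, 180.1], [305.9, 188.1], [308.6, 167.0]]
0.049 [[268.0, 170.9], [306.2, 177.0], [268.8, 179.4], [306.5, 185.7], [308.0, 164.1]]
0.1 [[268.1, 170.0], [306.3, 174.3], [269.3, 178.7], [307.0, 183.2], [307.3, 161.1]]
```

```bash
python3 - <<'E'
from h import *
g=cv2.cvtColor(cv2.imread("pics/side3.png"),cv2.COLOR_BGR2GRAY).astype(float)
g=cv2.GaussianBlur(g,(1,1),0)
def edge(cols,lo,hi,sign):
    out=[]
    for c in cols:
        a,b=int(lo(c)),int(hi(c)); d=sign*np.diff(g[a:b,c]); d=np.clip(d,0,None); i=d.argmax(); w=slice(max(i-1,0),i+2); out.append((d[w]*np.arange(len(d))[w]).sum()/d[w].sum()+a+.5)
    f=np.polyfit(cols,out,1); print(np.round(out,1).tolist(),"slope",f[0].round(3),"at300",np.polyval(f,300).round(2))
print("hung top/under"); edge(range(296,326,3),lambda c:145+(c-296)*.17,lambda c:153+(c-296)*.17,-1); edge(range(280,326,4),lambda c:149+(c-280)*.17,lambda c:157+(c-280)*.17,-1)
print("held top"); edge(range(280,305,3),lambda c:168+(c-280)*.2,lambda c:175+(c-280)*.2,-1)
ci=camera_info("side")
for nm,og,tl in(("hung",(.6595,-.2,.1),(0,)),("held",None,(0,.049,.1))):
  for tilt in tl:
    R=Ro.from_euler('ZY',[np.radians(-6.2),tilt]).as_matrix()
    P=np.array([[-70,12,22],[-160,12,22],[-70,12,0],[-160,12,0],[-165,12,54]])/1000
    if og is None: P=P-[-.028,0,.031]; o=np.array(robot.get_obs()['position'])
    else: o=np.array(og)
    q=proj(ci,P@R.T+o); 
    for i in(0,2): m=(q[i+1,1]-q[i,1])/(q[i+1,0]-q[i,0]); print(nm,tilt,"slope",m.round(3),"at300",(q[i,1]+m*(300-q[i,0])).round(2))
    print("lip",q[4].round(1))
E
```

```text
hung top/under
[146.3, 147.3, 147.4, 148.2, 148.6, 149.3, 149.6, 150.3, 150.8, 151.3] slope 0.177 at300 147.23
[150.7, 151.4, 151.9, 153.1, 153.6, 153.8, 154.8, 156.0, 156.6, 157.4, 157.8, 158.9] slope 0.184 at300 154.31
held top
[169.9, 171.4, 172.3, 173.5, 174.3, 175.3, 175.3, 176.3, 176.4] slope 0.27 at300 176.02
hung 0 slope 0.183 at300 147.35
hung 0 slope 0.189 at300 155.21
lip [329.7 140.7]
held 0 slope 0.208 at300 178.34
held 0 slope 0.215 at300 186.94
lip [308.5 167.1]
held 0.049 slope 0.161 at300 176.04
held 0.049 slope 0.169 at300 184.71
lip [308.  164.2]
held 0.1 slope 0.112 at300 173.62
held 0.1 slope 0.121 at300 182.39
lip [307.3 161.2]
```

The right-hand control fits within 1 px, and the held arm really is pitched about 0.05. I'll back off, level it with slow free moves, then push again in few rows.

```bash
python3 -m inch '[[[0,0,-0.5,0,0],[0,0,-0.8,0,0],[0,0,-1,0,0],[0,0,-1,0,0],[0,0,-1,0,0],[0,0,-1,0,0],[0,0,-1,0,0],[0,0,-1,0,0]]]';  python3 go.py 606 -43.7 142;python3 -m inch '[[[0,0,-1,0,0],[0,0,-1,0,0],[0,0,-1,0,0],[0,0,-1,0,0],[0,0,-1,0,0],[0,0,-1,0,0],[0,0,-1,0,0],[0,0,-1,0,0]]]';  python3 go.py 606 -43.7 142
```

```text
time: 11.55
position: [0.576, -0.0399, 0.1448]
tool_rot: [0.04, 0.719, -0.034, 0.693]
ft_force: [-1.1, -0.5, -1.9]
grip_width: 0.0239
pos [576.  -39.9 144.8] yaw -5.99 tilt [ 0.0076 -0.0365] F [-1.1 -0.5 -1.9] M [-0.09 -0.14 -0.02] w 0.0239 q6 -1.73
to go cm (tool) [ 0.17 -0.07  3.03]
time: 12.22
position: [0.4995, -0.0323, 0.1491]
tool_rot: [0.039, 0.711, -0.035, 0.701]
ft_force: [0.8, 0.5, -3.2]
grip_width: 0.0236
pos [499.5 -32.3 149.1] yaw -6.02 tilt [ 0.0057 -0.0156] F [ 0.8  0.5 -3.2] M [-0.03 -0.13 -0.  ] w 0.0236 q6 -1.76
to go cm (tool) [ 0.55 -0.02 10.72]
```

```bash
python3 -m inch '[[[0,0,-1,0,0],[0,0,-1,0,0],[0,0,-1,0,0],[0,0,-1,0,0],[0,0,-1,0,0],[0,0,0,0,0],[0.1,0,1,0.003,0],[0.1,0,1,0.003,0]]]';python3 -m inch '[[[0.1,0,1,0,0],[0.1,0,1,0,0],[0.1,0,1,0,0],[0.1,0,1,0,0],[0.1,0,1,0,0],[0.1,0,1,0,0],[0.1,0,1,0,0],[0,0,1,0,0]]]';  python3 go.py 606 -43.7 142;
```

```text
time: 12.88
position: [0.4654, -0.0284, 0.1491]
tool_rot: [0.042, 0.71, -0.038, 0.702]
ft_force: [0.3, 0.2, -2.6]
grip_width: 0.024
time: 13.55
position: [0.5678, -0.0413, 0.1414]
tool_rot: [0.041, 0.702, -0.04, 0.71]
ft_force: [-0.3, 0.4, -2.9]
grip_width: 0.024
pos [567.8 -41.3 141.4] yaw -6.54 tilt [0.0026 0.0107] F [-0.3  0.4 -2.9] M [-0.03 -0.09  0.  ] w 0.024 q6 -1.73
to go cm (tool) [-0.01  0.2   3.82]
```

```bash
python3 -m inch '[[[0,0.08,1,-0.004,0],[0,0.08,1,-0.004,0],[-0.05,0,1,0,0],[-0.05,0,1,0,0],[-0.05,0,1,0,0],[0,0,0.3,0,0],[0,0,0,0,0]]]';  python3 go.py 640.9 -47.9 142.5
```

```text
time: 14.13
position: [0.6399, -0.0475, 0.1412]
tool_rot: [0.038, 0.697, -0.037, 0.715]
ft_force: [-0.1, 0.4, -2.2]
grip_width: 0.0234
pos [639.9 -47.5 141.2] yaw -6.09 tilt [0.0018 0.0253] F [-0.1  0.4 -2.2] M [ 0.07 -0.09 -0.03] w 0.0234 q6 -1.72
to go cm (tool) [-0.13 -0.03  0.11]
```

Already in the slots with no force, pitch +1.4°. Pressing in.

```bash
python3 -m inch '[[[-0.1,0,0.8,0,0]]]';  python3 go.py 647.7 -48.4 142; python3 -m inch '[[[-0.03,0,0.6,0,0]]]';  python3 go.py 647.7 -48.4 142
```

```text
time: 14.22
position: [0.6463, -0.0478, 0.1412]
tool_rot: [0.038, 0.699, -0.037, 0.713]
ft_force: [-5.3, 0.1, -4.6]
grip_width: 0.0239
pos [646.3 -47.8 141.2] yaw -6.07 tilt [0.0022 0.0204] F [-5.3  0.1 -4.6] M [-0.02  0.86 -0.01] w 0.0239 q6 -1.72
to go cm (tool) [-0.08 -0.04  0.15]
time: 14.3
position: [0.6479, -0.0479, 0.1407]
tool_rot: [0.038, 0.703, -0.037, 0.709]
ft_force: [-15.6, -0.4, 8.2]
grip_width: 0.0238
pos [647.9 -47.9 140.7] yaw -6.03 tilt [0.0022 0.0079] F [-15.6  -0.4   8.2] M [-0.04  2.26 -0.1 ] w 0.0238 q6 -1.71
to go cm (tool) [-0.13 -0.05 -0.02]
```

Flush at x=647.9 with pitch 0.5°. Now pushing down while keeping light pressure.

```bash
python3 -m inch '[[[0.6,0,0.2,0,0]]]';  python3 go.py 647.7 -48.4 131; python3 -m inch '[[[0.6,0,0.2,0,0]]]';  python3 go.py 647.7 -48.4 131
```

```text
time: 14.38
position: [0.6474, -0.0477, 0.1352]
tool_rot: [0.038, 0.706, -0.036, 0.706]
ft_force: [-7.2, 0.4, 2.9]
grip_width: 0.0236
pos [647.4 -47.7 135.2] yaw -5.99 tilt [0.002  0.0007] F [-7.2  0.4  2.9] M [ 0.03  0.71 -0.06] w 0.0236 q6 -1.71
to go cm (tool) [ 0.42 -0.07  0.04]
time: 14.47
position: [0.6474, -0.0475, 0.1302]
tool_rot: [0.038, 0.708, -0.036, 0.705]
ft_force: [-14.4, 1.0, 37.3]
grip_width: 0.0238
pos [647.4 -47.5 130.2] yaw -5.97 tilt [ 0.0022 -0.0042] F [-14.4   1.   37.3] M [ 0.24  1.55 -0.01] w 0.0238 q6 -1.71
to go cm (tool) [-0.08 -0.09  0.04]
```

```bash
python3 -m inch '[[[0.1,0,0,0,0],[0.1,0,0,0,0]]]';  python3 go.py 647.7 -48.4 131; python3 -m inch '[[[-0.3,0,0,0,0],[-0.2,0,0,0,0]]]';  python3 go.py 647.7 -48.4 131
```

```text
time: 14.63
position: [0.6476, -0.0475, 0.1306]
tool_rot: [0.037, 0.707, -0.036, 0.705]
ft_force: [-3.2, 0.7, 1.9]
grip_width: 0.0236
pos [647.6 -47.5 130.6] yaw -5.96 tilt [ 0.0015 -0.0033] F [-3.2  0.7  1.9] M [ 0.01  0.16 -0.01] w 0.0236 q6 -1.71
to go cm (tool) [-0.04 -0.09  0.02]
time: 14.8
position: [0.6472, -0.0474, 0.1332]
tool_rot: [0.038, 0.708, -0.036, 0.704]
ft_force: [5.5, -0.7, -18.4]
grip_width: 0.0237
pos [647.2 -47.4 133.2] yaw -5.97 tilt [ 0.0017 -0.0048] F [  5.5  -0.7 -18.4] M [-0.13 -0.45  0.03] w 0.0237 q6 -1.71
to go cm (tool) [ 0.22 -0.09  0.06]
```

```bash
python3 -m inch '[[[0.4,0,0.1,0,0]]]';  python3 go.py 647.7 -48.4 131; python3 -m inch '[[[0.4,0,0.2,0,0],[0,0,0,0,0]]]';  python3 go.py 647.7 -48.4 131
```

```text
time: 14.88
position: [0.6479, -0.0475, 0.1301]
tool_rot: [0.037, 0.708, -0.036, 0.704]
ft_force: [-14.5, 1.9, 44.1]
grip_width: 0.0242
pos [647.9 -47.5 130.1] yaw -5.96 tilt [ 0.0016 -0.006 ] F [-14.5   1.9  44.1] M [0.31 1.63 0.02] w 0.0242 q6 -1.71
to go cm (tool) [-0.09 -0.09 -0.01]
time: 15.05
position: [0.6478, -0.0475, 0.1321]
tool_rot: [0.037, 0.71, -0.036, 0.702]
ft_force: [-0.7, 0.1, -3.9]
grip_width: 0.0238
pos [647.8 -47.5 132.1] yaw -5.9 tilt [ 0.0009 -0.011 ] F [-0.7  0.1 -3.9] M [ 0.   -0.15  0.04] w 0.0238 q6 -1.71
to go cm (tool) [ 0.11 -0.09  0.  ]
```

A hard stop at z=130. I'll release and look.

```bash
python3 -m inch '[[[0,0,0,0,0.6],[0,0,0,0,0.6],[0,0,0,0,0.6],[0,0,0,0,0.6],[0,0,0,0,0.6],[0,0,0,0,0.6]]]';  python3 go.py 647.7 -48.4 131; python3 -m inch '[[[-2,0,0,0,0.6],[-3,0,0,0,0.6],[-3,0,0,0,1],[-3,0,0,0,1],[-2,0,-3,0,1],[0,0,-3,0,1],[0,0,-3,0,1],[0,0,-3,0,1]]]'; python3 - <<'E'
from h import *
ci=camera_info("side"); im=camera("side")[:,:,::-1].copy(); cv2.imwrite("pics/side4.png",im)
t=camera("top")[:,:,::-1].copy(); cv2.imwrite("pics/top4.png",t)
a=grid(crop(im,220,100,350,200,6),220,100,6,10); cv2.imwrite("pics/side4c.png",a)
E
```

```text
time: 15.55
position: [0.6517, -0.0485, 0.1347]
tool_rot: [0.036, 0.707, -0.037, 0.706]
ft_force: [-0.0, -0.0, 0.2]
grip_width: 0.05
pos [651.7 -48.5 134.7] yaw -5.92 tilt [-0.0002 -0.0018] F [-0.  -0.   0.2] M [-0.01  0.04 -0.02] w 0.05 q6 -1.71
to go cm (tool) [ 0.37 -0.04 -0.4 ]
time: 16.22
position: [0.5359, -0.0377, 0.2674]
tool_rot: [0.036, 0.706, -0.037, 0.707]
ft_force: [-0.4, 0.2, 0.3]
grip_width: 0.0828
```

View pics/side4c.png

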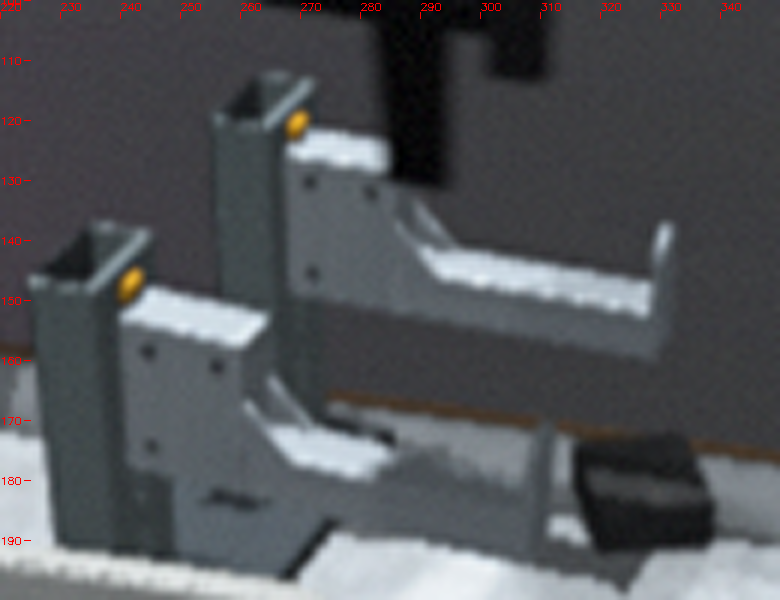

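The side view shows the left arm hung parallel to the right one, flush, with the brass catch out over its top at (241,147), the same as the right one at (269,120). Next is the paddle.

```bash
python3 - <<'E'
from h import *
ci=camera_info("top"); f=lambda uv,z:unproj(ci,uv,z)[:,:2]*1000
h=f([(147.5,238.3),(169.3,251.3),(160.5,266.5),(138.3,253.8)],.009); print(h.round(),"sides",[np.hypot(*(h[i]-h[(i+1)%4])).round() for i in range(4)])
e=f([(217.5,287.5),(188,272.5)],.0135); print(e.round(),"handle len",np.hypot(*(e[0]-e[1])))
hc=h.mean(0); fr=(h[0]+h[3])/2
d=fr-e[0];L=np.hypot(*d);d/=L; print("len",L,"yaw",np.degrees(np.arctan2(d[1],d[0])), "mid",(fr+e[0])/2,"from head", hc-85*d,"grip",(fr+e[0])/2-45*d)
E
python3 go.py 377 288 267
```

```text
[[474. 416.]
 [440. 355.]
 [399. 377.]
 [432. 439.]] sides [np.float64(70.0), np.float64(47.0), np.float64(70.0), np.float64(48.0)]
[[345. 220.]
 [384. 301.]] handle len 89.46168601788162
len 233.80660051944787 yaw 62.56149576048887 mid [399.238621   323.87553947] from head [397.08234029 321.35442908] grip [378.50278679 283.93777313]
pos [530.7 -36.1 266.2] yaw -5.94 tilt [ 0.0009 -0.0078] F [ 0.9  0.  -0.1] M [0.04 0.01 0.01] w 0.0856 q6 -1.74
to go cm (tool) [  0.09  30.65 -18.64]
```

```bash
python3 -m inch '[[[0,3,-1.8,0,1],[0,3,-1.8,0,1],[0,3,-1.8,0,1],[0,3,-1.8,0,1],[0,3,-1.8,0,1],[0,3,-1.8,0,1],[0,3,-1.8,0,1],[0,3,-1.8,0,1]]]' >/dev/null; python3 -m inch '[[[0,3,-1.8,0,1],[0,0,0,0.12,1],[0,0,0,0.12,1],[0,0,0,0.12,1],[0,0,0,0.12,1],[0,0,0,0.12,1],[0,0,0,0.12,1],[0,0,0,0.12,1]]]'; python3 -m inch '[[[0,0,0,0.12,1],[0,0,0,0.12,1],[0,0,0,0.12,1],[0,0,0,0.12,1],[0,0,0,0.12,1],[0,0,0,0.12,1],[0,0,0,0.12,1],[0,0,0,0.12,1]]]';  python3 go.py 378 284 150
```

```text
time: 17.65
position: [0.4037, 0.2658, 0.2662]
tool_rot: [0.336, 0.622, -0.331, 0.625]
ft_force: [-0.0, -1.1, -0.9]
grip_width: 0.0871
time: 18.32
position: [0.4101, 0.2687, 0.2653]
tool_rot: [0.596, 0.387, -0.587, 0.388]
ft_force: [0.2, -0.0, 0.3]
grip_width: 0.087
pos [410.1 268.7 265.3] yaw -113.58 tilt [ 0.0086 -0.0099] F [ 0.2 -0.   0.3] M [-0.12  0.06 -0.  ] w 0.087 q6 0.76
to go cm (tool) [ 1.15e+01 -3.65e+00 -1.00e-02]
```

```bash
python3 -m inch '[[[0,-2,0,0.067,1],[1,-1.6,0,0,1],[2.5,0,0,0,1],[2.5,0,0,0,1],[2.5,0,0,0,1],[0,0,0,0,1],[0,0,0,0,1]]]'; python3 go.py 378 284 14; python3 - <<'E'
from h import *
ci=camera_info("wrist"); im=camera("wrist")[:,:,::-1].copy(); cv2.imwrite("pics/w5.png",im)
np.savez("w5.npz",**{k:np.array(v) for k,v in ci.items()})
R=Ro.from_euler('Z',62.56,degrees=True).as_matrix()
P=np.array([[-120,0,13],[-25,0,13],[-45,14,14],[-45,-14,14],[50,0,9],[120,25,9],[120,-25,9]])/1000@R.T+[.3985,.323,0]
for p in proj(ci,P): print(p.round()); cv2.circle(im,tuple(int(v) for v in p),3,(255,255,0),-1)
cv2.imwrite("pics/w5m.png",im)
E
```

```text
time: 18.9
position: [0.3861, 0.2893, 0.1788]
tool_rot: [0.615, 0.363, -0.597, 0.365]
ft_force: [0.1, 0.0, 0.0]
grip_width: 0.0867
pos [386.1 289.3 178.8] yaw -117.95 tilt [ 0.0154 -0.0203] F [0.1 0.  0. ] M [-0.09  0.09 -0.03] w 0.0867 q6 0.9
to go cm (tool) [16.45 -0.72  1.18]
[277. 285.]
[276. 193.]
[261. 214.]
[291. 213.]
[274. 108.]
[243.  20.]
[303.  19.]
```

View pics/w5m.png

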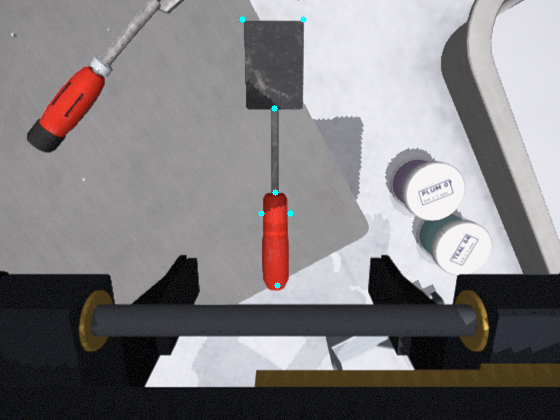

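The wrist view matches the paddle model (handle from (276,193) to (277,285), head at (274,60)), and the jars are clear to the right. Descending.

```bash
python3 -m inch '[[[2,-0.7,1.1,0,1],[3,0,0,0,1],[3,0,0,0,1],[2.5,0,0,0,1],[2,0,0,0,1],[0,0,0,0,1],[0,0,0,0,1]]]'; python3 go.py 378 284 15
```

```text
time: 19.53
position: [0.3924, 0.2902, 0.0601]
tool_rot: [0.625, 0.362, -0.586, 0.366]
ft_force: [-0.3, 0.2, 1.2]
grip_width: 0.087
pos [392.4 290.2  60.1] yaw -117.97 tilt [ 0.034  -0.0437] F [-0.3  0.2  1.2] M [-0.13  0.16 -0.07] w 0.087 q6 0.89
to go cm (tool) [ 4.41 -1.13  1.42]
```

```bash
python3 -m inch '[[[-0.8,-0.3,0.4,0,1],[-0.8,-0.3,0.4,0,1],[-0.8,-0.3,0.4,0,1],[-0.8,-0.3,0.4,0,1],[-0.8,0,0,0,1],[-0.8,0,0,0,1],[-0.8,0,0,0,1],[-0.8,0,0,0,1]]]'; python3 go.py 378 284 15; python3 -m inch '[[[0.8,0,0,0,1],[0.8,0,0,0,1],[0.8,0,0,0,1],[0.8,0,0,0,1],[0.8,0,0,0,1],[0.8,0,0,0,1],[0.8,0,0,0,1],[0.8,0,0,0,1]]]'; python3 go.py 378 284 15
```

```text
time: 20.2
position: [0.3713, 0.2805, 0.1365]
tool_rot: [0.63, 0.361, -0.582, 0.367]
ft_force: [-0.2, 1.0, 0.9]
grip_width: 0.0869
pos [371.3 280.5 136.5] yaw -117.92 tilt [ 0.0424 -0.0543] F [-0.2  1.   0.9] M [-0.16  0.18 -0.06] w 0.0869 q6 0.89
to go cm (tool) [12.18 -0.09  0.03]
time: 20.87
position: [0.3775, 0.2832, 0.0686]
tool_rot: [0.631, 0.361, -0.58, 0.367]
ft_force: [0.3, -0.5, 0.4]
grip_width: 0.0869
pos [377.5 283.2  68.6] yaw -117.92 tilt [ 0.0449 -0.0573] F [ 0.3 -0.5  0.4] M [-0.1   0.07  0.02] w 0.0869 q6 0.89
to go cm (tool) [ 5.35 -0.23  0.21]
```

```bash
python3 -m inch '[[[-3,0,0,0,1],[-3,0,0,0,1],[0,1.4,-3,0,1],[0,1.4,-3,0,1],[0,1.4,-3,0,1],[0,1.4,-3,0,1],[0,0,0,0,1]]]'; python3 go.py 378 284 15; python3 -m inch '[[[0,-1.5,3.2,0,1],[0,-1.5,3.2,0,1],[0,-1.5,3.2,0,1],[0,-1.2,2.2,0,1],[0,0,0,0,1],[0,0,0,0,1]]]'; python3 go.py 378 284 15
```

```text
time: 21.45
position: [0.475, 0.3602, 0.1208]
tool_rot: [0.62, 0.362, -0.592, 0.365]
ft_force: [0.4, 0.8, 0.6]
grip_width: 0.0873
pos [475.  360.2 120.8] yaw -118.06 tilt [ 0.0242 -0.0318] F [0.4 0.8 0.6] M [-0.07  0.1   0.  ] w 0.0873 q6 0.95
to go cm (tool) [10.09 -5.23 11.62]
time: 21.95
position: [0.3665, 0.2812, 0.1086]
tool_rot: [0.62, 0.363, -0.592, 0.365]
ft_force: [1.5, 0.5, 0.3]
grip_width: 0.0868
pos [366.5 281.2 108.6] yaw -118.0 tilt [ 0.0229 -0.031 ] F [1.5 0.5 0.3] M [-0.06  0.11 -0.  ] w 0.0868 q6 0.9
to go cm (tool) [ 9.4   0.67 -0.5 ]
```

The fast radial stroke takes the tilt out. One more cycle, then down.

```bash
python3 -m inch '[[[-1,1.4,-3,0,1],[-1,1.4,-3,0,1],[-1,1.4,-3,0,1],[-1,1.4,-3,0,1],[0,0,0,0,1]]]'; python3 -m inch '[[[0,-1.4,3.2,0,1],[0,-1.4,3.2,0,1],[0,-1,3.2,0,1],[0,-0.5,1.2,0,1],[0,0,0,0,1],[0,0,0,0,1]]]'; python3 go.py 378 284 15
```

```text
time: 22.37
position: [0.4715, 0.3622, 0.1499]
tool_rot: [0.616, 0.363, -0.596, 0.364]
ft_force: [0.5, 0.8, 0.1]
grip_width: 0.0869
time: 22.87
position: [0.3901, 0.2907, 0.1442]
tool_rot: [0.621, 0.363, -0.591, 0.365]
ft_force: [0.2, 0.4, -0.1]
grip_width: 0.0871
pos [390.1 290.7 144.2] yaw -117.96 tilt [ 0.0246 -0.0353] F [ 0.2  0.4 -0.1] M [-0.1  0.1 -0. ] w 0.0871 q6 0.89
to go cm (tool) [12.84 -1.07  1.61]
```

```bash
python3 -m inch '[[[2,-0.5,0.8,0,1],[2,-0.5,0.8,0,1],[2,0,0,0,1],[2,0,0,0,1],[1,0,0,0,1],[0,0,0,0,1]]]'; python3 go.py 378 284 16
```

```text
time: 23.37
position: [0.3932, 0.2913, 0.051]
tool_rot: [0.63, 0.362, -0.582, 0.366]
ft_force: [0.1, 0.0, -0.3]
grip_width: 0.0867
pos [393.2 291.3  51. ] yaw -117.9 tilt [ 0.0399 -0.0552] F [ 0.1  0.  -0.3] M [-0.09  0.11 -0.08] w 0.0867 q6 0.89
to go cm (tool) [ 3.37 -1.14  1.55]
```

```bash
python3 -m inch '[[[0.5,-0.5,0.8,0,1],[0.5,-0.5,0.7,0,1],[0.8,-0.1,0,0,1],[0.8,0,0,0,1],[0,0,0,0,1]]]'; python3 go.py 378 284 16
```

```text
time: 23.78
position: [0.3879, 0.2892, 0.0221]
tool_rot: [0.634, 0.362, -0.577, 0.367]
ft_force: [0.2, -0.1, -0.0]
grip_width: 0.0873
pos [387.9 289.2  22.1] yaw -117.83 tilt [ 0.0482 -0.0659] F [ 0.2 -0.1 -0. ] M [-0.18  0.12 -0.03] w 0.0873 q6 0.88
to go cm (tool) [ 0.51 -0.66  0.96]
```

```bash
python3 -m inch '[[[0.2,-0.5,0.7,0,1],[0.2,-0.4,0.6,0,1],[0,0,0,0,1]]]'; python3 go.py 378 284 16
```

```text
time: 24.03
position: [0.3778, 0.2839, 0.0165]
tool_rot: [0.636, 0.361, -0.574, 0.367]
ft_force: [-0.3, 0.4, -0.9]
grip_width: 0.087
pos [377.8 283.9  16.5] yaw -117.8 tilt [ 0.052  -0.0707] F [-0.3  0.4 -0.9] M [-0.14  0.14  0.09] w 0.087 q6 0.88
to go cm (tool) [ 0.05  0.01 -0.01]
```

```bash
python3 -m inch '[[[0,0,0,0,0.3],[0,0,0,0,0.3],[0,0,0,0,0.3],[0,0,0,0,0.3],[0,0,0,0,0.3],[0,0,0,0,0.3],[0,0,0,0,0],[0,0,0,0,0]]]' 25; python3 go.py 378 284 16; python3 -m inch '[[[0,0,0,0,0],[0,0,0,0,0],[0,0,0,0,0],[0,0,0,0,0],[0,0,0,0,0]]]'; python3 go.py 378 284 16
```

```text
time: 24.7
position: [0.3811, 0.2853, 0.0178]
tool_rot: [0.638, 0.361, -0.572, 0.367]
ft_force: [-0.5, 0.8, 0.0]
grip_width: 0.0415
pos [381.1 285.3  17.8] yaw -117.8 tilt [ 0.0558 -0.0755] F [-0.5  0.8  0. ] M [-0.15  0.12  0.01] w 0.0415 q6 0.88
to go cm (tool) [ 0.15 -0.22  0.27]
time: 25.12
position: [0.3808, 0.2852, 0.0178]
tool_rot: [0.638, 0.361, -0.572, 0.367]
ft_force: [0.2, -0.3, 0.9]
grip_width: 0.023
pos [380.8 285.2  17.8] yaw -117.77 tilt [ 0.0555 -0.0749] F [ 0.2 -0.3  0.9] M [-0.1   0.19  0.02] w 0.023 q6 0.88
to go cm (tool) [ 0.15 -0.2   0.25]
```

```bash
python3 -m inch '[[[0,0,0,0,0],[0,0,0,0,0]]]'; python3 -m inch '[[[-1,0,0,0,0],[-1,0,0,0,0],[-1,0,0,0,0],[-1,0,0,0,0],[0,0,0,0,0]]]'; python3 go.py 378 284 60; python3 - <<'E'
from h import *
im=camera("wrist")[:,:,::-1]; b=camera("side")[:,:,::-1]
cv2.imwrite("pics/w6.png",np.hstack([cv2.resize(im,(400,300)),cv2.resize(b,(400,300))]))
E
```

```text
time: 25.28
position: [0.3808, 0.2852, 0.0178]
tool_rot: [0.638, 0.361, -0.572, 0.368]
ft_force: [-0.9, -0.8, -0.4]
grip_width: 0.0228
time: 25.7
position: [0.3756, 0.2828, 0.0606]
tool_rot: [0.637, 0.361, -0.574, 0.367]
ft_force: [0.2, -0.5, -1.8]
grip_width: 0.023
pos [375.6 282.8  60.6] yaw -117.79 tilt [ 0.0529 -0.0717] F [ 0.2 -0.5 -1.8] M [-0.17  0.09  0.  ] w 0.023 q6 0.88
to go cm (tool) [ 0.08  0.15 -0.21]
```

View pics/w6.png

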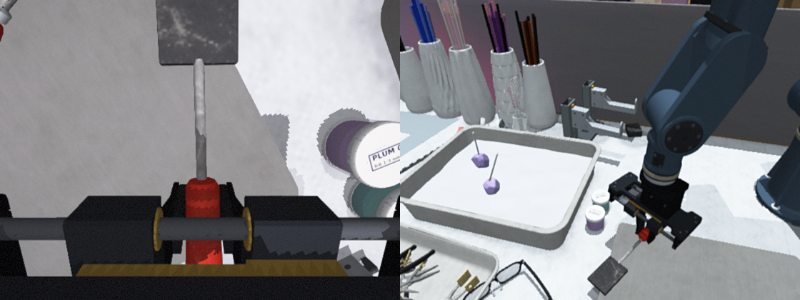

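The wrist and side views show the paddle held in the jaws and level with the bench, jars untouched. I'll lift and carry it.

```bash
python3 -m inch '[[[-2.5,0,0,0,0],[-3,0,0,0,0],[-3,0,0,0,0],[-3,0,0,0,0],[-3,0,0,0,0],[-3,0,0,0,0],[-3,0,0,0,0],[0,0,0,0,0]]]'; python3 -m inch '[[[0,0,0,-0.1,0],[0,0,0,-0.1,0],[0,0,0,-0.1,0],[0,0,0,-0.075,0],[0,0,0,0,0]]]';  python3 go.py 555 -155 270
```

```text
time: 26.47
position: [0.3558, 0.2729, 0.2673]
tool_rot: [0.631, 0.362, -0.581, 0.366]
ft_force: [0.8, 0.7, -1.9]
grip_width: 0.0227
time: 26.88
position: [0.3533, 0.2717, 0.2655]
tool_rot: [0.546, 0.468, -0.5, 0.482]
ft_force: [-0.1, -0.0, -1.6]
grip_width: 0.023
pos [353.3 271.7 265.5] yaw -95.4 tilt [ 0.0589 -0.0358] F [-0.1 -0.  -1.6] M [-0.17  0.17  0.02] w 0.023 q6 0.49
to go cm (tool) [-0.48 24.16 40.54]
```

```bash
python3 -m inch '[[[0,2,3.3,0,0],[0,2,3.3,0,0],[0,2,3.3,0,0],[0,2,3.3,0,0],[0,2,3.3,0,0],[0,2,3.3,0,0],[0,2,3.3,0,0]]]'; python3 go.py 555 -155 270; python3 -m inch '[[[0,2,3.3,0.01,0],[0,2,3.3,0,0],[0,2,3.3,0,0],[0,1.5,2.5,0,0],[0,0,0,0,0],[0,0,0,0,0]]]';  python3 go.py 555 -155 270
```

```text
time: 27.47
position: [0.4665, 0.0266, 0.2571]
tool_rot: [0.543, 0.474, -0.502, 0.479]
ft_force: [0.5, 0.5, -1.3]
grip_width: 0.0229
pos [466.5  26.6 257.1] yaw -95.22 tilt [ 0.0443 -0.0381] F [ 0.5  0.5 -1.3] M [-0.11  0.04 -0.  ] w 0.0229 q6 -0.14
to go cm (tool) [-1.48 10.54 17.22]
time: 27.97
position: [0.5317, -0.121, 0.2479]
tool_rot: [0.55, 0.466, -0.512, 0.468]
ft_force: [0.9, 0.2, -2.2]
grip_width: 0.0226
pos [ 531.7 -121.   247.9] yaw -97.26 tilt [ 0.0385 -0.0377] F [ 0.9  0.2 -2.2] M [-0.17  0.21  0.02] w 0.0226 q6 -0.35
to go cm (tool) [-2.22  2.83  2.99]
```

```bash
python3 -m inch '[[[0,1.4,1.5,-0.018,0],[0,1.4,1.5,0,0],[0,0,0,0,0],[0,0,0,0,0]]]';  python3 go.py 555 -155 170
```

```text
time: 28.3
position: [0.5528, -0.1515, 0.243]
tool_rot: [0.545, 0.473, -0.51, 0.468]
ft_force: [-0.6, 0.4, -1.7]
grip_width: 0.0229
pos [ 552.8 -151.5  243. ] yaw -96.46 tilt [ 0.0286 -0.0416] F [-0.6  0.4 -1.7] M [-0.21  0.15  0.05] w 0.0229 q6 -0.4
to go cm (tool) [7.28 0.05 0.63]
```

```bash
python3 -m inch '[[[1.5,0,0.3,0,0],[1.5,0,0.3,0,0],[1.5,0,0,0,0],[1.5,0,0,0,0],[0,0,0,0,0],[0,0,0,0,0]]]';  python3 go.py 555 -155 150
```

```text
time: 28.8
position: [0.5488, -0.1456, 0.1796]
tool_rot: [0.544, 0.477, -0.51, 0.466]
ft_force: [0.5, -0.7, -2.1]
grip_width: 0.0228
pos [ 548.8 -145.6  179.6] yaw -96.33 tilt [ 0.0211 -0.0461] F [ 0.5 -0.7 -2.1] M [-0.14  0.13 -0.07] w 0.0228 q6 -0.41
to go cm (tool) [2.94 0.65 1.  ]
```

```bash
python3 -m inch '[[[0.7,0.35,0.6,0,0],[0.7,0.35,0.6,0,0],[0.7,0,0,0,0],[0,0,0,0,0],[0,0,0,0,0]]]';  python3 go.py 555 -155 142
```

```text
time: 29.22
position: [0.5563, -0.1573, 0.1588]
tool_rot: [0.544, 0.476, -0.509, 0.468]
ft_force: [0.4, -0.0, -1.4]
grip_width: 0.023
pos [ 556.3 -157.3  158.8] yaw -96.25 tilt [ 0.0244 -0.0448] F [ 0.4 -0.  -1.4] M [-0.16  0.09  0.01] w 0.023 q6 -0.42
to go cm (tool) [ 1.68 -0.2  -0.13]
```

```bash
python3 -m inch '[[[0.5,-0.1,-0.1,0,0],[0.5,0,0,0,0],[0,0,0,0,0]]]';  python3 go.py 555 -155 142;  python3 -m inch '[[[0.2,0,0,0,0],[0.2,0,0,0,0]]]';  python3 go.py 555 -155 142
```

```text
time: 29.47
position: [0.5561, -0.1561, 0.1485]
tool_rot: [0.544, 0.475, -0.509, 0.468]
ft_force: [-0.2, -1.5, -0.6]
grip_width: 0.0232
pos [ 556.1 -156.1  148.5] yaw -96.29 tilt [ 0.0258 -0.0444] F [-0.2 -1.5 -0.6] M [-0.14  0.12  0.04] w 0.0232 q6 -0.42
to go cm (tool) [ 0.66 -0.14 -0.07]
time: 29.63
position: [0.5563, -0.1559, 0.1444]
tool_rot: [0.544, 0.475, -0.509, 0.468]
ft_force: [0.3, 0.5, -1.5]
grip_width: 0.0229
pos [ 556.3 -155.9  144.4] yaw -96.29 tilt [ 0.0261 -0.0443] F [ 0.3  0.5 -1.5] M [-0.14  0.1  -0.02] w 0.0229 q6 -0.42
to go cm (tool) [ 0.24 -0.14 -0.06]
```

```bash
python3 -m inch '[[[0.2,0,0,0,0],[0.2,0,0,0,0]]]';  python3 go.py 555 -155 140;  python3 -m inch '[[[0.2,0,0,0,0],[0.2,0,0,0,0]]]';  python3 go.py 555 -155 140
```

```text
time: 29.8
position: [0.5566, -0.1558, 0.1403]
tool_rot: [0.545, 0.475, -0.509, 0.468]
ft_force: [-0.1, -0.1, -0.8]
grip_width: 0.0228
pos [ 556.6 -155.8  140.3] yaw -96.28 tilt [ 0.0266 -0.0441] F [-0.1 -0.1 -0.8] M [-0.19  0.1   0.02] w 0.0228 q6 -0.42
to go cm (tool) [ 0.02 -0.17 -0.06]
time: 29.97
position: [0.5568, -0.1558, 0.1367]
tool_rot: [0.544, 0.475, -0.509, 0.468]
ft_force: [-5.6, 1.2, 18.2]
grip_width: 0.0226
pos [ 556.8 -155.8  136.7] yaw -96.27 tilt [ 0.0268 -0.0439] F [-5.6  1.2 18.2] M [0.13 0.76 0.08] w 0.0226 q6 -0.42
to go cm (tool) [-0.33 -0.17 -0.07]
```

Contact on the arms at 18 N. I'll ease off and open gently.

```bash
python3 -m inch '[[[-0.15,0,0,0,0],[-0.05,0,0,0,0]]]' 10;  python3 go.py 555 -155 140;  python3 -m inch '[[[0,0,0,0,0.4],[0,0,0,0,0.4],[0,0,0,0,0.6],[0,0,0,0,0.6],[0,0,0,0,0.7],[0,0,0,0,0.7]]]';  python3 go.py 555 -155 140
```

```text
time: 30.13
position: [0.5568, -0.1559, 0.1389]
tool_rot: [0.544, 0.475, -0.509, 0.468]
ft_force: [-0.2, 0.2, -1.4]
grip_width: 0.0238
pos [ 556.8 -155.9  138.9] yaw -96.26 tilt [ 0.027  -0.0438] F [-0.2  0.2 -1.4] M [-0.12  0.08  0.07] w 0.0238 q6 -0.42
to go cm (tool) [-0.11 -0.18 -0.07]
time: 30.63
position: [0.5578, -0.1561, 0.1396]
tool_rot: [0.545, 0.474, -0.508, 0.469]
ft_force: [-0.1, -0.5, -0.9]
grip_width: 0.0535
pos [ 557.8 -156.1  139.6] yaw -96.28 tilt [ 0.0297 -0.0434] F [-0.1 -0.5 -0.9] M [-0.14  0.06 -0.05] w 0.0535 q6 -0.42
to go cm (tool) [-0.05 -0.29 -0.08]
```

```bash
python3 -m inch '[[[-1,0,0,0,0.7],[-2,0,0,0,0.7],[-3,0,0,0,0.7],[-3,0,0,0,0.7],[-3,0,0,0,0.7],[-3,0,0,0,0.7],[0,-2,-2,0,0.7],[0,-2,-3,0,0.7]]]'; python3 -m inch '[[[0,-1,-3,0,0.7],[0,-1,-3,0,0.7],[0,-1,-3,0,0.7],[0,-1,-3,0,0.7],[0,-1,-3,0,0.7],[0,-1,-3,0,0.7],[0,0,0,0,0.7],[0,0,0,0,0.7]]]'; python3 - <<'E'
from h import *
a=camera("side")[:,:,::-1]; b=camera("top")[:,:,::-1]; cv2.imwrite("pics/side7.png",a); cv2.imwrite("pics/top7.png",b)
A=cv2.resize(a[90:215,215:355],(448,400),interpolation=cv2.INTER_CUBIC); B=cv2.resize(b[130:310,180:400],(352,288))
c=np.zeros((400,800,3),np.uint8); c[:,:448]=A; c[:288,448:]=B; cv2.imwrite("pics/fin.png",c)
E
```

```text
time: 31.3
position: [0.5209, -0.113, 0.301]
tool_rot: [0.546, 0.471, -0.509, 0.469]
ft_force: [-0.6, -0.5, -0.6]
grip_width: 0.0609
time: 31.97
position: [0.476, 0.0841, 0.3157]
tool_rot: [0.549, 0.468, -0.506, 0.472]
ft_force: [0.3, 0.5, 1.1]
grip_width: 0.0606
```

View pics/fin.png

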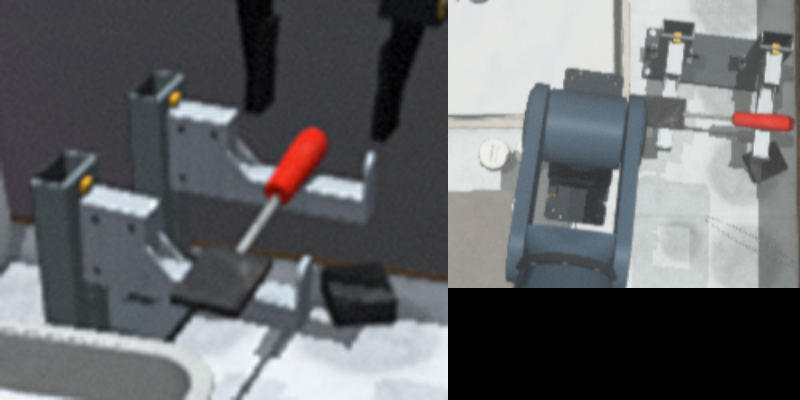

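The paddle lies across both arms, handle on the right and head on the left, and both catches are out. One numeric check that the other objects haven't moved, then I'll hand in.

```bash
python3 - <<'E'
from h import *
for n,regs in(("side",{"jars":(255,260,300,328),"short":(300,244,372,290),"block":(314,170,342,192)}),("top",{"jarA":(195,214,220,238),"block":(362,218,394,246)})):
    a=cv2.imread(f"pics/{n}0.png");b=cv2.imread(f"pics/{n}7.png")
    for k,(x0,y0,x1,y1) in regs.items():
        t=a[y0:y1,x0:x1]; r=cv2.matchTemplate(b[y0-6:y1+6,x0-6:x1+6],t,cv2.TM_CCOEFF_NORMED); m=cv2.minMaxLoc(r); print(n,k,"shift",(m[3][0]-6,m[3][1]-6),"corr",round(m[1],3))
robot.hand_in()
E
```

```text
side jars shift (0, 0) corr 0.694
side short shift (0, -1) corr 0.743
side block shift (0, 0) corr 0.992
top jarA shift (0, 0) corr 0.857
top block shift (0, 0) corr 0.987
the job is handed in; nothing more can be done
```

The long arm is hung on the left upright, and the paddle lies across both arms. I handed the job in at about 32 s of the 72 s allowed.

- **Hanging the arm:** The first two tries landed on the sheet, at about 5 N. A shift of about 2.5 mm sideways from my first estimate let the tabs in with no force. On the first press the tool pitched 2.8° under load, so I backed off, levelled it and pressed again until it was flush at about 16 N. I then pushed it down to a hard stop, where the vertical force peaked at 44 N.
- **Hung-arm check:** A test pull upwards met about 15 N, but the tool rose 2.6 mm, so that test alone did not prove the lock. The picture afterwards shows the arm flush and parallel to the right one, with the catch out over its top.
- **Paddle:** I set it down until it touched at about 18 N, eased off, released and backed away. The last picture shows the handle on the right arm and the head on the left one.
- **Other objects:** Against the first pictures, the block matches its old place well (0.99). The jars show no shift and the short arm one pixel. Those matches are weaker (0.69 to 0.86), perhaps because the robot's shadow or body changed the view, and I did not look at them again closely.

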